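Load a die insert through the dust flap of a blast cabinet

TASK

Take the push bar from its rest and use it, keeping the gripper off the insert, to push the die insert along the shelf and through the blast cabinet's sprung flap until it sits firmly against the stop screw inside; feel for the screw and do not ram it. Then draw the bar out so that the flap shuts behind the insert, and lay the bar back in its rest as it was. Leave the other things on the bench alone.

Things in the scene. Friction and masses are not known exactly. Their poses are not given: they have to be found in the camera images.
- cabinet: Green sheet-steel blast cabinet, fixed, 306 mm high, clear window in the lid, loading port in one side wall. Origin on the bench below the middle of the port, in that wall's inner face; x points in through the port (the push direction), y to its left, z up. It spans x -4 to 360 mm, y -200 to 120 mm. Outside, a shelf leads up to the port.
- port (a point): Middle of the port on the shelf's top, 50 mm above the cabinet's origin. Port 54 mm wide, 66 mm high. The level steel shelf, 90 mm wide, runs at the cabinet's y = 0 from x = -175 mm (outside) through the port to 300 mm. On it two guide rails, 12 mm high, 52 mm apart, run from x = -35 to 220 mm, with a flared mouth 77 mm wide that begins at x = -76 mm.
- flap (a joint): Angle (rad) of the steel dust flap in the port: 0 hangs shut, up to 1.5 swung inwards (never outwards). 50 mm wide, 61 mm long, hinged along its top edge 64 mm above the shelf at the cabinet's x = 0. A spring (0.12 N m shut, 0.3 N m wide open) shuts it unless something is under it; it drags on the bar. It can shut once the insert's rear end is 55 mm or more inside.
- stop: Dark steel stop block on the shelf inside, 16 x 50 x 34 mm high. Origin at the foot of its face to the port, axes as the cabinet's, at the cabinet's x = 158 mm. A locked screw, 12 mm thick, 12 mm above the shelf, sticks out of that face by 8 to 24 mm: not measured, to be felt. The insert is home when its front bears on the screw with 5 N or more; over 25 N harms it.
- insert: Dark steel die insert: block 70 (x) x 46 (y) x 24 mm high with a round boss 30 mm across and 12 mm high on top, about 0.66 kg. Origin at the centre of its underside, x along its length, roughly in the push direction. It starts on the outer shelf, just before the rails' mouth, a little off the middle and askew.
- bar: Push bar, 306 mm, 0.26 kg. Origin in the middle of its wooden grip (100 x 24 x 28 mm high), on the axis; x along the steel shaft (12 mm thick) to the head, z up. Head: plate 36 mm wide, 6 mm thick, front face 215 mm ahead of the origin, from 25 mm below the axis to 3 mm above. Push with the axis about 30 mm above the shelf. Balances near the grip's front end.
- rest: Dark steel rest for the bar, fixed to the bench: a base strip with two upright V saddles that carry the shaft, 80 mm ahead of and 70 mm behind the rest's origin (its x is the bar's direction), tops about 89 mm above the bench. Origin on the bench below the middle of the bar's grip.
- cradle (a point): Point 75 mm above the rest's origin where the bar's origin lies when the bar is in both saddles.
- die: Bystander: dark die block 85 x 60 x 50 mm high with a round and a square boss. Origin at the centre of its underside.
- brush: Bystander: brush lying on the bench beyond the rest. Origin under its middle.
- tin: Bystander: plain steel can, 66 mm across and 85 mm high. Origin at the centre of its underside.
Things that resemble listed ones, but are neither listed nor needed, are in the scene too. What is shaped like the insert but blue is not meant.

How it is judged (in metres and radians):
On the way, in this order (a step that is already met when the one before it is completed fails the run):
1. the bar, off its rest, pushes the insert in under the flap (value of joint flap above 0.3 rad and contact force between bar and insert above 0.5 N and distance between bar and cradle above 0.05 m), for 0.1 s.
2. the insert is pressed against the stop screw with at least 5 N (contact force between insert and stop above 5 N), for 0.2 s.
At the end, for the whole second after the job is handed in: Insert flat between the rails (6 mm, 0.12 rad), front end 5 to 26.5 mm short of the stop block as the screw left it; flap shut (under 0.05 rad); bar at rest in both saddles, its origin within 20 mm of the cradle point and 5 mm of its height, in line within 0.08 rad (x of insert in the frame of stop between -0.0615 and -0.04 m and y of insert in the frame of stop between -0.006 and 0.006 m and angle between the x axis of insert and the x axis of cabinet, either way round below 0.12 rad and angle between insert's own z axis and vertical below 0.06 rad and value of joint flap below 0.05 rad and distance between bar and cradle below 0.02 m and z of bar in the frame of rest between 0.07 and 0.08 m and angle between the x axis of bar and the x axis of rest, either way round below 0.08 rad and linear speed of each of bar, insert below 0.02 m/s); the robot touches nothing.
It fails at once if the insert is rammed against the stop screw with more than 25 N (contact force between insert and stop above 25 N).
It fails at once if the gripper itself pushes the insert (contact force between any of the fingers, the arm and insert above 1 N).
It fails at once if a bystander is moved by more than 30 mm (distance of any of die, brush, tin from where it was at the start of the episode above 0.03 m).
It also fails if it takes over 70 s, if anything falls off the work surface, if the arm or the gripper's body presses on something with over 40 N, if the wrist force passes 120 N, or if a joint passes its speed limit or range.

ROBOT

A 6-joint arm with a two-finger parallel gripper is mounted at the origin on the work surface. World frame = base frame: x ahead of the robot, y to its left, z up, the work surface at z = 0. Lengths are in mm, angles in rad, forces in N, time in s.
With the tool pointing down it reaches from about 275 to 750 mm from the base axis. Payload 10.2 kg.
Tool frame: the origin (TCP) lies at the very end of the fingers, on their centre line; the grasp point (between the pads) lies 19 mm behind it; z points along the fingers, y is the line along which they close (so a half turn about z gives the same grasp; the last joint's range is limited). The gripper opens to 85 mm and grips with 20 to 120 N. Pads are 22 mm wide; open, the fingers measure 114 mm over their backs; the gripper's body (76 mm by 85 mm) begins 54 mm behind the grasp point. The pads swing forward as they close: fully open they stand 13 mm farther back than shut.
Start: joints at [1.055, 0.313, 1.498, -0, 1.331, -0.223], TCP at [151.546, 502.658, 231.294] pointing down, gripper open.
Joint ranges: [-2.94, 2.94], [-0.97, 2.17], [0.19, 2.56], [-1.23, 4.37], [0.02, 3.11], [-2.88, 2.88]. Speed limits (rad/s): [2.39, 2.39, 3.01, 3.14, 3.14, 3.14].

INTERFACE

Orientations are given as a unit quaternion [w, x, y, z].
In Python, from rig import ctrl gives the robot as it stands.
- The arm moves only by the shell command python3 -m pendant 'ROWS' [FORCE]. ROWS is JSON, a list that holds one entry, the list of rows, each a list of 5 numbers: the shift along the tool's x, y, z normalised to -1 to 1, where 1 is 200 mm, then the turn about the tool's z normalised to -1 to 1, where 1 is pi rad, then the opening, from 0 (shut) to 1 (fully open). In form: [[[dx, dy, dz, spin, hand], ...]]. A call has 1 to 12 rows; each row is the pose to reach, as a shift and turn from the pose commanded when the call began, along the tool's axes at that moment, turning the shorter way round; what a row does not reach only later rows make up. A row lasts 1/10 s, in which the tool goes at most 50 mm and 8.59 degrees, less where a joint would pass 70% of its speed; a pose out of reach is approached as far as the arm can. A call with a number of a shift or a turn outside -1 to 1 is refused whole. A call with a gripper value outside its range is refused whole. The fingers move at their own pace and stop on an object; FORCE is the grip in N (left out, the last holds). Time passes only in rows, so rows that repeat a pose let the fingers close. It gives the time, the measured TCP pose, the force, the opening and the grip force at its end, in the units of the state.
- ctrl.sense(): the state, without advancing time (a new reading comes with each control period).
- ctrl.capture(name): name is "scene" or "top" or "wrist"; returns (picture, depth): 384x512x3 uint8, blue, green, red; 384x512 float32, mm along the optical axis (not along the pixel's ray), 0 where there is no reading.
- ctrl.get_calibration(name): a dict with "K" (3x3 intrinsics, pixels), "origin" and "rotation" of the camera in the world. Camera axes: x right, y down, z forward; pixel columns grow to the right and rows downward; lengths in mm; the calibration is good to about 2 mm. A picture is of the moment at which its call begins: read the wrist's pose just before it. get_calibration takes no time and is no camera call; for the wrist camera it gives the pose at the moment of the call.
- ctrl.finish_job(): hands the job in; it is judged then, once.
The state is a dict: "time_s": time; "joints": joint angles; "dq": joint speeds; "tau": joint torques, N m; "eef_pos": TCP position; "ee_rot": TCP orientation; "force": force on the tool from outside, world axes, zero at the start; "wrist_torque": the same for the moment, N m; "grip_width": opening from 0.0 (shut) to 1.0 (fully open); "grip_force": force on a finger pad.
Only numpy, scipy, OpenCV 4.12 (cv2) and the standard library are available. Lean on these libraries where they do the work, as an engineer would, in place of code of your own. Each camera call takes 0.05 s, during which the arm holds its last target. There are 200 camera calls.

## Working session

There is one attempt and no reset: what is moved stays moved. The work goes in short steps, Python scripts to look and compute and a shell command to move; the robot and the scene stay as the last step left them, time stands still between calls to the robot, and variables do not carry over. Pictures are saved under pics/ and viewed, at most 10 in all, crops included, and the job is handed in when it is done.

```bash
ls; mkdir -p pics
cat > h.py <<'E'
import numpy as np, cv2
from rig import ctrl
from scipy.spatial.transform import Rotation as R
def cal(n):
    c=ctrl.get_calibration(n); return np.array(c["K"]),np.array(c["origin"]),np.array(c["rotation"]).reshape(3,3)
def ray(n,uv,z,c=None):
    K,o,Rm=c or cal(n); uv=np.atleast_2d(np.array(uv,float))
    d=(Rm@np.linalg.inv(K)@np.c_[uv,np.ones(len(uv))].T).T
    return o+d*((z-o[2])/d[:,2])[:,None]
def cloud(n,dep,c=None):
    K,o,Rm=c or cal(n); v,u=np.mgrid[:384,:512]
    p=np.stack([(u-K[0,2])/K[0,0]*dep,(v-K[1,2])/K[1,1]*dep,dep],-1)
    return p@Rm.T+o
def st():
    s=ctrl.sense(); q=s["ee_rot"]; return s,R.from_quat([q[1],q[2],q[3],q[0]]).as_matrix()
E
python3 - <<'E'
from h import *
for n in("top","scene"):
    im,d=ctrl.capture(n); np.savez(n,im=im,d=d); cv2.imwrite(f"pics/{n}0.png",im); K,o,Rm=cal(n); print(n,K[0,0],o,Rm.round(2).tolist())
s,Rm=st(); print(s["eef_pos"],Rm.round(3).tolist(),s["force"])
E
```

```text
picsTraceback (most recent call last):
  File "<stdin>", line 3, in <module>
  File "h.py", line 5, in cal
    c=ctrl.get_calibration(n); return np.array(c["K"]),np.array(c["origin"]),np.array(c["rotation"]).reshape(3,3)
                                                                             ~~~~~~~~~~~~~~~~~~~~~~~~~~~~~~~^^^^^
ValueError: cannot reshape array of size 4 into shape (3,3)
```

View pics/top0.png

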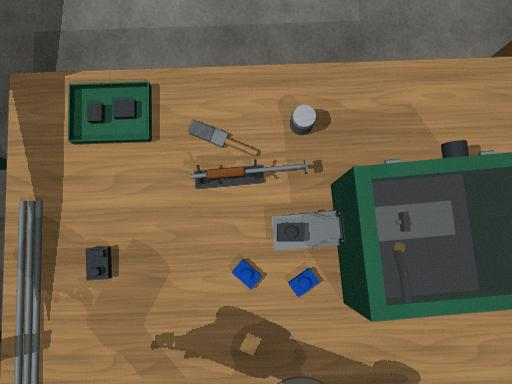

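The top view shows the bar on its rest (grip about (225,172), head (306,167)) and the dark insert on the grey shelf at (292,232). The two blue look-alikes are at (247,273) and (304,282), and other dark blocks sit at (98,263) and in the tray at (95,112) and (124,107). The one on the shelf by the port is the insert.

```bash
sed -i 's/^def cal.*/def q2m(q): return R.from_quat([q[1],q[2],q[3],q[0]]).as_matrix()\ndef cal(n):/; s/np.array(c\["rotation"\]).reshape(3,3)/q2m(c["rotation"])/' h.py
python3 - <<'E'
from h import *
for n in("top","scene"):
    im,d=ctrl.capture(n); c=cal(n); P=cloud(n,d,c); np.savez(n,im=im,d=d,P=P); cv2.imwrite(f"pics/{n}0.png",im); K,o,Rm=c; print(n,K[0,0],o.round(),Rm.round(2).tolist())
    if n=="top":
        for uv in [(225,172),(306,167),(292,232),(320,225),(100,300),(303,118),(341,229),(405,221),(350,180),(440,215)]: print(uv,P[uv[1],uv[0]].round(1))
        cv2.imwrite("pics/crop.png",cv2.resize(im[140:260,180:350],None,fx=4.5,fy=4.5,interpolation=cv2.INTER_CUBIC))
s,Rm=st(); print(s["eef_pos"],Rm.round(3).tolist(),s["force"])
E
```

```text
top 456.3810201989511 [ 463.  106. 1258.] [[-0.03, -0.99, 0.11], [-1.0, 0.03, 0.01], [-0.02, -0.11, -0.99]]
(225, 172) [647.2 179.1  91.9]
(306, 167) [655.9 -31.9  78.9]
(292, 232) [487.7  12.3  92.6]
(320, 225) [504.9 -65.5  50.6]
(100, 300) [320.7 532.4   1.5]
(303, 118) [784.7 -28.6  87.6]
(341, 229) [ 492.2 -115.9   72.7]
(405, 221) [ 499.3 -205.7  304.3]
(350, 180) [ 593.9 -105.1  264. ]
(440, 215) [ 509.6 -278.8  304.1]
scene 391.01039999323154 [ 288.  259. 1059.] [[-0.5, -0.82, 0.27], [-0.87, 0.47, -0.16], [0.0, -0.32, -0.95]]
[151.45507533 502.50131341 230.89614586] [[-0.957, 0.289, -0.0], [0.289, 0.957, -0.001], [0.0, -0.001, -1.0]] [-0.08867197  0.06603393 -0.19557945]
```

View pics/crop.png

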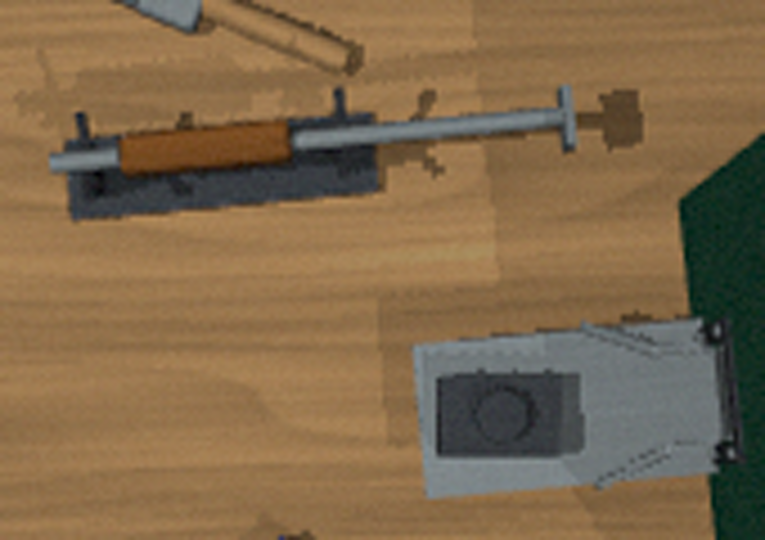

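View pics/scene0.png

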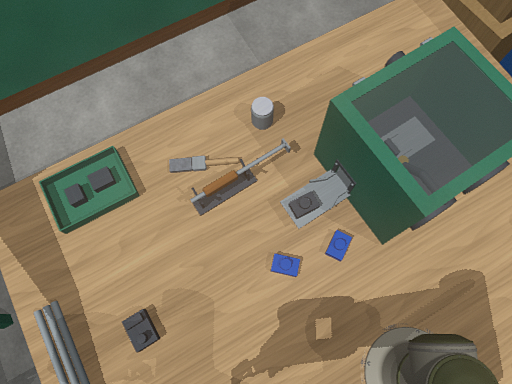

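The crop confirms the insert: a dark block with a round boss on the outer shelf (crop (508,414)), before the flared mouth. It isn't blue, and it isn't one of the loose dies.

```bash
cat > m.py <<'E'
from h import *
def rect(pts):
    (c,(w,h),a)=cv2.minAreaRect(pts.astype(np.float32)); b=cv2.boxPoints((c,(w,h),a)); e=[b[1]-b[0],b[2]-b[1]]; l=max(e,key=np.linalg.norm); l=l/np.linalg.norm(l); l=l if l[1]<0 else -l
    return np.round(c,1),round(max(w,h),1),round(min(w,h),1),np.degrees(np.arctan2(l[1],l[0])).round(2)
def pca(pts):
    c=pts.mean(0); v=np.linalg.svd(pts-c,full_matrices=False)[2][0]; v=v if v[1]<0 else -v
    return c.round(1),np.degrees(np.arctan2(v[1],v[0])).round(2)
def run(P,im):
    x,y,z=P[...,0],P[...,1],P[...,2]; hsv=cv2.cvtColor(im,cv2.COLOR_BGR2HSV)
    H,S,V=[hsv[...,i].astype(int) for i in range(3)]; b,g,r=[im[...,i].astype(int) for i in range(3)]
    k=np.ones((3,3),np.uint8)
    def reg(m):
        n,l,s,_=cv2.connectedComponentsWithStats(m.astype(np.uint8)); return l==1+np.argmax(s[1:,4])
    m=reg((z>82)&(z<100)&(x>610)&(x<690)&(y>90)&(y<270)&(r-b>50)); print("grip",rect(P[m][:,:2]),pca(P[m][:,:2]),np.median(z[m]))
    m=(z>60)&(z<100)&(x>610)&(x<690)&(y>-50)&(y<270)&((abs(r-b)<40)|(r-b>50)); m=reg(m); p=P[m]; print("bar all y",p[:,1].min(),p[:,1].max())
    h=p[p[:,1]<-15]; print("head",h.mean(0),h.min(0),h.max(0))
    sh=p[(p[:,1]>0)&(p[:,1]<70)]; print("shaft",pca(sh[:,:2]),sh[:,2].mean())
    m=reg((z>44)&(z<95)&(y>-95)&(y<90)&(x>410)&(x<590)); p=P[m]; print("shelf",rect(p[:,:2]))
    E=[]
    for y0 in range(-90,70,10):
        q=p[(p[:,1]>y0)&(p[:,1]<y0+10)&(p[:,2]<58)]
        if len(q)>8: E.append((y0+5,q[:,0].min(),q[:,0].max()))
    E=np.array(E); print(E.round(1).tolist())
    m=reg((z>68)&(z<82)&(y>-50)&(y<90)&(x>430)&(x<560)); f=P[m]; m2=reg((z>68)&(z<98)&(y>-50)&(y<90)&(x>430)&(x<560)); print("insert",rect(P[m2][:,:2]),np.median(f[:,2]))
    bo=P[(z>87)&(z<98)&(y>-50)&(y<90)&(x>430)&(x<560)]; print("boss",bo.mean(0))
if __name__=="__main__":
    for n in("top","scene"):
        a=np.load(n+".npz"); print(n); run(a["P"],a["im"])
E
python3 m.py
```

```text
top
grip (array([647.7, 179.3]), 95.0, 23.1, np.float32(-86.78)) (array([647.2, 178.9]), np.float64(-86.36)) 89.57923231329846
bar all y -36.03845904260241 269.47378295100583
head [659.16441062 -28.07224162  77.63778699] [642.41649461 -36.03845904  60.43392311] [678.89587656 -15.9507574   86.96765938]
shaft (array([655.8,  35.3]), np.float64(-86.46)) 79.94032072628907
shelf (array([491.6, -17.8]), 156.6, 94.1, np.float32(-88.17))
[[-85.0, 451.8, 538.6], [-75.0, 449.7, 538.9], [-65.0, 449.8, 539.1], [-55.0, 450.1, 536.9], [-45.0, 450.5, 534.6], [-35.0, 448.1, 537.0], [-25.0, 448.4, 535.0], [-15.0, 446.1, 535.6], [-5.0, 446.3, 535.5], [5.0, 446.6, 533.6], [15.0, 444.3, 533.7], [25.0, 444.5, 533.7], [35.0, 444.7, 531.6], [45.0, 442.6, 531.8], [55.0, 442.8, 532.2], [65.0, 505.8, 529.7]]
insert (array([487. ,  13.4]), 67.7, 43.9, np.float32(-91.61)) 75.15257544923543
boss [488.6296656   15.16422527  88.93465428]
scene
grip (array([650.7, 178.3]), 97.7, 22.9, np.float32(-86.68)) (array([649.6, 178.6]), np.float64(-86.78)) 88.21063371329524
bar all y -36.72137718492735 267.6567614734656
head [661.8520939  -28.8287066   76.06078583] [645.50812039 -36.72137718  60.42691356] [681.77573117 -15.25195165  83.96489178]
shaft (array([658.4,  34.5]), np.float64(-86.49)) 79.46686837259011
shelf (array([495.5, -17.6]), 155.7, 97.1, np.float32(-88.91))
[[-85.0, 453.9, 544.5], [-75.0, 453.2, 543.9], [-65.0, 453.0, 542.5], [-55.0, 453.1, 534.5], [-45.0, 447.4, 539.3], [-35.0, 451.1, 543.1], [-25.0, 450.4, 539.9], [-15.0, 449.3, 540.0], [-5.0, 449.7, 538.4], [5.0, 448.1, 538.6], [15.0, 448.1, 538.3], [25.0, 447.3, 538.2], [35.0, 446.7, 536.5], [45.0, 446.1, 535.6], [55.0, 445.6, 534.2]]
insert (array([491.4,  13.4]), 70.9, 46.6, np.float32(-91.27)) 73.64637360762822
boss [492.52244241  12.79431483  88.05744437]
```

```bash
python3 -m pendant '[[[-0.5,-0.15,0,0.05,1],[-0.96,-0.305,0,0.387,1],[-0.96,-0.305,0,0.387,1],[-0.96,-0.305,0,0.387,1],[-0.96,-0.305,0,0.387,1],[-0.96,-0.305,0,0.387,1],[-0.96,-0.305,0,0.387,1],[-0.96,-0.305,0,0.387,1],[-0.96,-0.305,0,0.387,1],[-0.96,-0.305,0,0.387,1]]]' 60
python3 -m pendant '[[[-0.62,0.79,0,0,1],[-0.62,0.79,0,0,1],[-0.62,0.79,0,0,1],[-0.62,0.79,0,0,1],[-0.62,0.79,0,0,1],[-0.62,0.79,0,0,1]]]'
python3 -m pendant '[[[-0.62,0.79,0,0,1],[-0.62,0.79,0,0,1],[-0.62,0.79,0,0,1],[-0.62,0.79,0,0,1],[-0.62,0.79,0,0,1],[-0.62,0.79,0,0,1],[-0.62,0.79,0,0,1]]]'
python3 - <<'E'
from h import *
s,M=st(); c=cal("wrist"); im,d=ctrl.capture("wrist"); P=cloud("wrist",d,c); cv2.imwrite("pics/w1.png",im)
print(s["eef_pos"],M[:,0],np.degrees(np.arctan2(M[1,0],M[0,0])),s["time_s"],c[1])
from m import pca,rect
b,g,r=[im[...,i].astype(int) for i in range(3)]; z=P[...,2]
m=(z>82)&(z<100)&(r-b>50); print(m.sum(),rect(P[m][:,:2]),pca(P[m][:,:2]),np.median(z[m]),P[m].min(0),P[m].max(0))
E
```

```text
time_s: 1.15
eef_pos: [317.7, 388.8, 231.2]
ee_rot: [-0.0, 0.684, 0.73, -0.0]
force: [-1.0, 0.2, -0.5]
grip_width: 1.001
grip_force: 0.0
time_s: 1.75
eef_pos: [483.6, 274.3, 230.8]
ee_rot: [-0.0, 0.685, 0.729, -0.0]
force: [1.0, 0.2, -0.3]
grip_width: 1.002
grip_force: 0.0
time_s: 2.45
eef_pos: [647.5, 162.6, 231.7]
ee_rot: [-0.0, 0.684, 0.73, 0.0]
force: [-0.2, -0.7, 0.3]
grip_width: 0.998
grip_force: 0.0
[647.53503933 162.64656558 231.71428221] [-6.49939524e-02  9.97885611e-01  3.06007744e-04] 93.72650608247041 2.45 [642.68515941 235.04538307 374.01907575]
2186 (array([651.3, 177.4]), 96.5, 20.6, np.float32(-86.51)) (array([650.8, 179.6]), np.float64(-86.14)) 88.49231608337209 [638.29808742 129.63279571  85.05188842] [663.92287305 225.96779384  90.94511405]
```

View pics/w1.png

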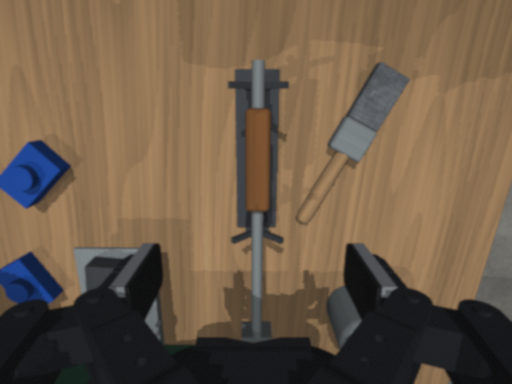

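The wrist view shows the bar centred between the fingers: grip at (258,160), saddles at rows 85 and 235. The brush is clear to the right. Next I descend and grip.

```bash
python3 -m pendant '[[[0,0.018,0.25,0,1],[0,0.018,0.5,0,1],[0,0.018,0.7,0,1],[0,0.018,0.8,0,1],[0,0.018,0.87,0,1],[0,0.018,0.87,0,1],[0,0.018,0.87,0,1]]]'
python3 -m pendant '[[[0,0,0,0,0],[0,0,0,0,0],[0,0,0,0,0],[0,0,0,0,0],[0,0,0,0,0],[0,0,0,0,0],[0,0,0,0,0],[0,0,0,0,0]]]' 70
```

```text
time_s: 3.2
eef_pos: [652.6, 161.7, 58.9]
ee_rot: [0.001, 0.684, 0.729, 0.001]
force: [0.7, 1.0, 0.7]
grip_width: 1.003
grip_force: 0.0
time_s: 4.0
eef_pos: [652.2, 161.2, 57.7]
ee_rot: [0.0, 0.685, 0.729, 0.0]
force: [-2.8, 0.3, 5.7]
grip_width: 0.268
grip_force: 68.6
```

```bash
python3 -m pendant '[[[0,0,-0.05,0,0],[0,0,-0.1,0,0],[0,0,-0.15,0,0],[0,0,-0.2,0,0],[0,0,-0.25,0,0],[0,0,-0.3,0,0],[0,0,-0.3,0,0],[0,0,-0.3,0,0]]]'
python3 -m pendant '[[[0.1,-0.12,0,0,0],[0.2,-0.28,0,0,0],[0.3,-0.42,0,0,0],[0.4,-0.56,0,0,0],[0.5,-0.7,0,0,0],[0.61,-0.847,0,0,0],[0.61,-0.847,0,0,0],[0.61,-0.847,0,0,0],[0.61,-0.847,0,0,0]]]'
python3 - <<'E'
from h import *
from m import pca,rect
out={}
s,M=st(); print(s["eef_pos"],np.degrees(np.arctan2(M[1,0],M[0,0])),s["force"],s["time_s"])
for n in("top","scene"):
    im,d=ctrl.capture(n); P=cloud(n,d); np.savez(n+"1",im=im,d=d,P=P)
    x,y,z=P[...,0],P[...,1],P[...,2]; b,g,r=[im[...,i].astype(int) for i in range(3)]
    m=(z>105)&(z<150)&(y>50)&(y<180)&(x>455)&(x<515); p=P[m]; hd=p[p[:,1]<85]; shf=p[(p[:,1]>90)&(p[:,1]<180)]
    print(n,"head",hd.mean(0).round(1),hd.min(0).round(1),hd.max(0).round(1)); print(" shaft",pca(shf[:,:2]),np.polyfit(shf[:,1],shf[:,2],1))
    if n=="top": cv2.imwrite("pics/t1.png",cv2.resize(im[140:260,180:350],None,fx=4.5,fy=4.5,interpolation=cv2.INTER_CUBIC))
E
```

```text
time_s: 4.8
eef_pos: [652.1, 161.2, 117.2]
ee_rot: [-0.0, 0.685, 0.729, -0.0]
force: [-0.1, -0.7, -2.9]
grip_width: 0.269
grip_force: 68.8
time_s: 5.7
eef_pos: [476.1, 272.0, 117.1]
ee_rot: [0.0, 0.685, 0.729, -0.0]
force: [-0.1, 0.7, -1.7]
grip_width: 0.272
grip_force: 69.4
[476.11857861 272.0012725  117.13394918] 93.53190747548112 [-0.07184096  0.6911887  -1.7235584 ] 5.7
top head [484.4  79.4 138.7] [466.7  74.9 133.7] [500.9  84.5 143.1]
 shaft (array([481.4, 134.5]), np.float64(-86.49)) [-3.68776559e-03  1.40820138e+02]
scene head [486.3  78.7 131.7] [470.   74.  109.1] [505.2  84.8 140.7]
 shaft (array([484.8, 123. ]), np.float64(-86.85)) [-3.74218536e-03  1.38928870e+02]
```

View pics/t1.png

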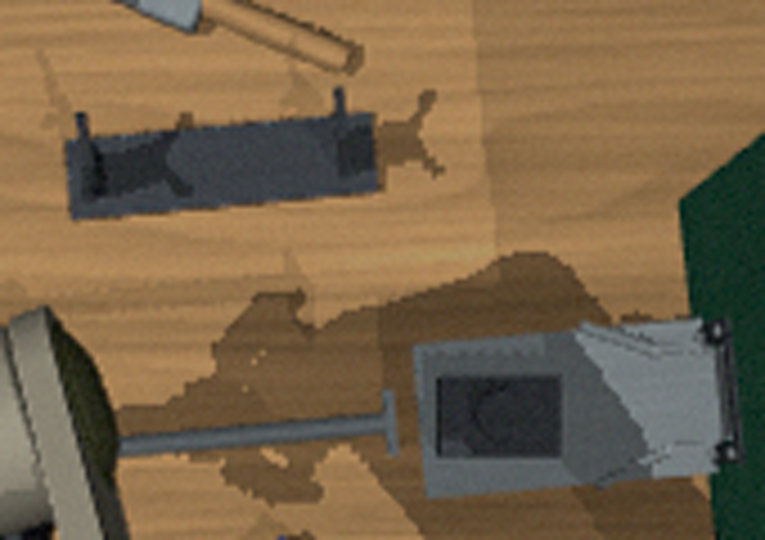

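Held level; head at crop (392,422), in line behind the insert at (498,416). Lowering it behind the shelf end.

```bash
python3 -m pendant '[[[0,0.006,-0.0,0,0],[0,0.006,0.08,0,0],[0,0.006,0.16,0,0],[0,0.006,0.22,0,0],[0,0.006,0.27,0,0],[0,0.006,0.27,0,0],[0,0.006,0.27,0,0]]]'
python3 -m pendant '[[[-0.03,0,0,0,0],[-0.06,0,0,0,0],[-0.09,0,0,0,0],[-0.12,0,0,0,0],[-0.15,0,0,0,0],[-0.18,0,0,0,0],[-0.21,0,0,0,0],[-0.24,0,0,0,0],[-0.27,0,0,0,0],[-0.3,0,0,0,0],[-0.3,0,0,0,0]]]'
cat > look.py <<'E'
import sys
from h import *
from m import pca,rect
s,M=st(); print(s["eef_pos"],np.degrees(np.arctan2(M[1,0],M[0,0])),s["force"],s["wrist_torque"],s["time_s"])
im,d=ctrl.capture("top"); P=cloud("top",d); np.savez("last",im=im,P=P)
x,y,z=P[...,0],P[...,1],P[...,2]
m=(z>68)&(z<100)&(y>-114)&(y<90)&(x>460)&(x<530)&(im.max(-1)<75)
n,l,a,_=cv2.connectedComponentsWithStats(m.astype(np.uint8)); m=l==1+np.argmax(a[1:,4]); print("insert",rect(P[m][:,:2]))
cv2.imwrite(f"pics/{sys.argv[1]}.png",cv2.resize(im[180:280,270:430],None,fx=5,fy=5,interpolation=cv2.INTER_CUBIC))
E
python3 look.py p1
```

```text
time_s: 6.5
eef_pos: [477.0, 272.5, 63.5]
ee_rot: [0.0, 0.685, 0.729, 0.0]
force: [0.6, 0.4, -2.0]
grip_width: 0.273
grip_force: 69.5
time_s: 7.6
eef_pos: [480.6, 211.6, 63.3]
ee_rot: [0.0, 0.685, 0.729, -0.0]
force: [0.1, 0.2, -2.8]
grip_width: 0.271
grip_force: 69.4
[480.55882879 211.64185763  63.26576074] 93.53480918652829 [ 0.14417952  0.19289722 -2.75069102] [ 0.04382739  0.03897449 -0.00365345] 7.6
insert (array([493.3, -19.6]), 71.1, 45.9, np.float32(-86.7))
```

```bash
python3 -m pendant '[[[-0.025,0,0,0,0],[-0.05,0,0,0,0],[-0.075,0,0,0,0],[-0.1,0,0,0,0],[-0.125,0,0,0,0],[-0.15,0,0,0,0],[-0.175,0,0,0,0],[-0.2,0,0,0,0],[-0.225,0,0,0,0],[-0.25,0,0,0,0],[-0.25,0,0,0,0]]]'
python3 look.py p2
```

```text
time_s: 8.75
eef_pos: [483.6, 161.9, 63.3]
ee_rot: [0.0, 0.685, 0.729, -0.0]
force: [-0.2, 1.0, -1.9]
grip_width: 0.271
grip_force: 69.5
[483.62953251 161.8653853   63.27036943] 93.5391638532181 [-0.20137928  0.97379553 -1.90095853] [ 0.00041729  0.01522706 -0.00685291] 8.75
insert (array([496.3, -68.9]), 71.0, 45.9, np.float32(-86.46))
```

View pics/p2.png

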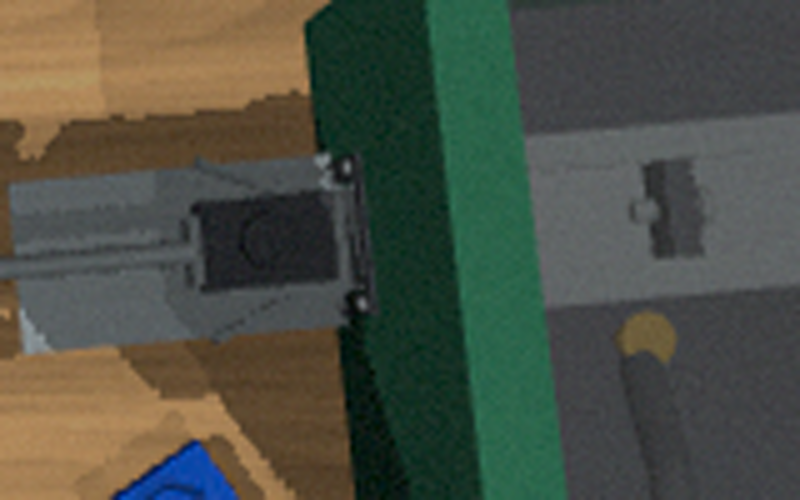

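The insert sits square in the rails at (265,240), just before the flap at (360,235). The stop block and its screw are visible inside at (645,210).

```bash
python3 -m pendant '[[[-0.025,0,0,0,0],[-0.05,0,0,0,0],[-0.075,0,0,0,0],[-0.1,0,0,0,0],[-0.125,0,0,0,0],[-0.15,0,0,0,0],[-0.175,0,0,0,0],[-0.2,0,0,0,0],[-0.225,0,0,0,0],[-0.25,0,0,0,0],[-0.275,0,0,0,0],[-0.3,0,0,0,0]]]'
python3 -m pendant '[[[-0.02,0,0,0,0],[-0.04,0,0,0,0],[-0.06,0,0,0,0],[-0.08,0,0,0,0],[-0.1,0,0,0,0],[-0.12,0,0,0,0],[-0.14,0,0,0,0],[-0.16,0,0,0,0],[-0.18,0,0,0,0],[-0.2,0,0,0,0],[-0.2,0,0,0,0]]]'
python3 -m pendant '[[[-0.015,0,0,0,0],[-0.03,0,0,0,0],[-0.045,0,0,0,0],[-0.06,0,0,0,0],[-0.075,0,0,0,0],[-0.09,0,0,0,0],[-0.09,0,0,0,0]]]'
python3 look.py p3 | head -1
```

```text
time_s: 10.0
eef_pos: [487.1, 103.1, 63.4]
ee_rot: [-0.0, 0.685, 0.729, 0.0]
force: [-1.3, 8.0, -0.9]
grip_width: 0.271
grip_force: 69.5
time_s: 11.1
eef_pos: [489.6, 62.6, 63.3]
ee_rot: [-0.0, 0.685, 0.729, -0.0]
force: [-1.0, 3.5, -1.8]
grip_width: 0.272
grip_force: 69.6
time_s: 11.8
eef_pos: [490.5, 45.0, 63.1]
ee_rot: [-0.001, 0.685, 0.729, 0.0]
force: [-0.6, 5.9, -4.2]
grip_width: 0.272
grip_force: 69.3
[490.50444114  45.02481911  63.08725325] 93.54813394708663 [-0.6355479   5.88739887 -4.22910928] [ 0.97903924 -0.06889871  0.03933551] 11.8
```

View pics/p3.png

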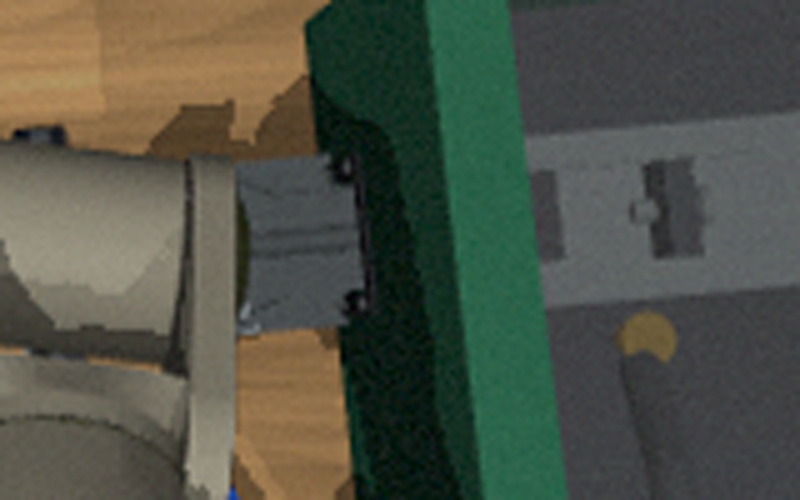

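The insert's front shows through the window at (563,215) and the screw tip at (632,210), so about 36 mm remain. Moving more slowly now.

```bash
python3 -m pendant '[[[-0.01,0,0,0,0],[-0.02,0,0,0,0],[-0.03,0,0,0,0],[-0.04,0,0,0,0],[-0.05,0,0,0,0],[-0.06,0,0,0,0],[-0.07,0,0,0,0],[-0.08,0,0,0,0],[-0.09,0,0,0,0],[-0.1,0,0,0,0],[-0.1,0,0,0,0]]]'
python3 look.py p4 | head -1
python3 - <<'E'
import numpy as np
a=np.load("last.npz"); g=a["im"].max(-1).astype(int)
for v in (222,223,224,225): print(v,g[v,374:416].tolist())
E
```

```text
time_s: 12.95
eef_pos: [491.5, 25.3, 62.9]
ee_rot: [-0.001, 0.685, 0.729, -0.0]
force: [0.4, 5.3, -5.5]
grip_width: 0.266
grip_force: 69.2
[491.46535812  25.27678857  62.86416885] 93.54033473005107 [ 0.40802638  5.26154569 -5.54942979] [ 1.32649778  0.07479162 -0.01711157] 12.95
222 [100, 99, 79, 68, 67, 68, 68, 66, 62, 66, 68, 71, 64, 70, 68, 75, 101, 105, 99, 104, 98, 91, 66, 95, 101, 100, 96, 83, 47, 48, 69, 68, 67, 65, 69, 72, 77, 94, 97, 99, 97, 102]
223 [99, 94, 92, 62, 68, 72, 65, 70, 70, 67, 69, 68, 67, 67, 61, 73, 104, 97, 101, 100, 102, 96, 66, 88, 86, 89, 90, 74, 51, 51, 75, 67, 72, 69, 71, 69, 75, 85, 90, 101, 103, 97]
224 [97, 99, 102, 69, 65, 69, 66, 66, 64, 69, 69, 66, 66, 61, 64, 73, 105, 105, 104, 102, 102, 101, 85, 88, 91, 86, 62, 51, 47, 50, 71, 69, 68, 68, 67, 68, 77, 87, 89, 100, 98, 99]
225 [101, 98, 102, 67, 69, 68, 67, 66, 69, 69, 69, 72, 69, 69, 64, 68, 91, 98, 103, 100, 103, 102, 105, 102, 105, 100, 47, 45, 53, 54, 74, 72, 67, 67, 66, 63, 87, 97, 103, 99, 101, 97]
```

```bash
python3 -m pendant '[[[-0.005,0,0,0,0],[-0.01,0,0,0,0],[-0.015,0,0,0,0],[-0.02,0,0,0,0],[-0.025,0,0,0,0],[-0.03,0,0,0,0],[-0.035,0,0,0,0],[-0.04,0,0,0,0],[-0.045,0,0,0,0],[-0.05,0,0,0,0],[-0.05,0,0,0,0]]]'
python3 -m pendant '[[[-0.0025,0,0,0,0],[-0.005,0,0,0,0],[-0.0075,0,0,0,0],[-0.01,0,0,0,0],[-0.01,0,0,0,0]]]'
```

```text
time_s: 14.1
eef_pos: [492.0, 15.2, 62.8]
ee_rot: [-0.001, 0.685, 0.729, -0.0]
force: [-1.0, 4.3, -5.5]
grip_width: 0.272
grip_force: 69.1
time_s: 14.6
eef_pos: [492.1, 13.3, 62.8]
ee_rot: [-0.001, 0.685, 0.729, -0.0]
force: [-0.6, 5.1, -5.5]
grip_width: 0.269
grip_force: 69.1
```

```bash
python3 look.py p5 | head -1
python3 - <<'E'
import numpy as np
a=np.load("last.npz"); g=a["im"].max(-1).astype(int)
for v in (221,222,223,225): print(v,g[v,380:404].tolist())
E
```

```text
[492.13453767  13.34624277  62.79730577] 93.5396962456577 [-0.64484825  5.0576181  -5.45843126] [1.42036852 0.17565482 0.01053527] 14.6
221 [72, 66, 70, 67, 70, 69, 65, 68, 70, 68, 69, 63, 70, 71, 84, 90, 64, 98, 100, 100, 99, 75, 55, 55]
222 [66, 62, 69, 69, 69, 66, 66, 63, 69, 68, 65, 67, 70, 71, 87, 93, 68, 93, 97, 98, 95, 86, 51, 52]
223 [70, 65, 67, 69, 67, 64, 67, 64, 68, 69, 61, 65, 65, 63, 88, 99, 67, 84, 91, 90, 87, 69, 50, 51]
225 [69, 68, 68, 64, 64, 68, 67, 71, 70, 70, 66, 73, 65, 64, 70, 102, 105, 100, 102, 102, 44, 50, 52, 57]
```

```bash
python3 -m pendant '[[[-0.0025,0,0,0,0],[-0.005,0,0,0,0],[-0.0075,0,0,0,0],[-0.01,0,0,0,0],[-0.0125,0,0,0,0],[-0.015,0,0,0,0],[-0.0175,0,0,0,0],[-0.02,0,0,0,0],[-0.02,0,0,0,0]]]'
python3 -m pendant '[[[-0.0025,0,0,0,0],[-0.005,0,0,0,0],[-0.005,0,0,0,0]]]'
```

```text
time_s: 15.55
eef_pos: [492.4, 9.4, 62.8]
ee_rot: [-0.001, 0.685, 0.729, -0.0]
force: [-0.4, 5.8, -5.5]
grip_width: 0.27
grip_force: 69.1
time_s: 15.85
eef_pos: [492.5, 8.3, 62.8]
ee_rot: [-0.001, 0.685, 0.729, -0.0]
force: [-1.2, 6.2, -4.1]
grip_width: 0.27
grip_force: 69.1
```

```bash
python3 -m pendant '[[[-0.0025,0,0,0,0],[-0.005,0,0,0,0],[-0.005,0,0,0,0]]]'
python3 -m pendant '[[[-0.0025,0,0,0,0],[-0.005,0,0,0,0],[-0.005,0,0,0,0]]]'
```

```text
time_s: 16.15
eef_pos: [492.5, 7.4, 62.8]
ee_rot: [-0.001, 0.685, 0.729, -0.0]
force: [-1.0, 5.4, -5.2]
grip_width: 0.272
grip_force: 69.1
time_s: 16.45
eef_pos: [492.6, 6.3, 62.8]
ee_rot: [-0.001, 0.685, 0.729, -0.0]
force: [-0.0, 5.0, -5.9]
grip_width: 0.27
grip_force: 69.1
```

```bash
python3 -m pendant '[[[-0.0025,0,0,0,0],[-0.005,0,0,0,0],[-0.005,0,0,0,0]]]'|grep -E 'pos|^force'
python3 look.py p6 | head -1
python3 - <<'E'
import numpy as np
a=np.load("last.npz"); g=a["im"].max(-1).astype(int)
for v in (220,221,222,223,225): print(v,g[v,388:404].tolist())
E
```

```text
eef_pos: [492.6, 5.3, 62.8]
force: [-0.7, 5.1, -6.0]
[492.62502101   5.3434174   62.78100045] 93.5434532912045 [-0.68298479  5.10010127 -6.03214172] [ 1.33425753  0.0609992  -0.05747131] 16.75
220 [67, 66, 70, 71, 69, 67, 68, 70, 68, 79, 95, 92, 95, 51, 51, 59]
221 [70, 65, 66, 72, 60, 66, 68, 67, 70, 84, 96, 101, 98, 76, 54, 56]
222 [61, 69, 71, 69, 67, 68, 69, 69, 66, 86, 102, 100, 95, 86, 54, 51]
223 [67, 60, 65, 69, 66, 61, 66, 69, 69, 75, 92, 92, 86, 73, 50, 55]
225 [69, 69, 67, 69, 66, 64, 68, 68, 70, 66, 103, 95, 46, 51, 48, 57]
```

```bash
python3 -m pendant '[[[-0.0025,0,0,0,0],[-0.005,0,0,0,0],[-0.005,0,0,0,0]]]'|grep -E 'pos|^force'
python3 -m pendant '[[[-0.0025,0,0,0,0],[-0.005,0,0,0,0],[-0.005,0,0,0,0]]]'|grep -E 'pos|^force'
```

```text
eef_pos: [492.5, 5.2, 62.7]
force: [-0.7, 11.5, -4.4]
eef_pos: [492.3, 5.1, 62.7]
force: [-0.5, 17.9, -3.8]
```

Contact felt: the force rose from 5 to 18 N without further travel, so about 13 N is on the screw. I hold it briefly, then draw out.

```bash
python3 -m pendant '[[[0,0,0,0,0],[0,0,0,0,0],[0,0,0,0,0],[0,0,0,0,0]]]'|grep -E 'pos|^force'
python3 -m pendant '[[[0.01,0,0,0,0],[0.025,0,0,0,0],[0.05,0,0,0,0],[0.075,0,0,0,0],[0.1,0,0,0,0],[0.125,0,0,0,0],[0.15,0,0,0,0]]]'|grep -E 'pos|^force'
python3 look.py p7 | head -1
python3 - <<'E'
import numpy as np
a=np.load("last.npz"); g=a["im"].max(-1).astype(int)
for v in (221,223,225): print(v,g[v,384:404].tolist())
E
```

```text
eef_pos: [492.4, 5.1, 62.7]
force: [-0.3, 16.7, -3.3]
eef_pos: [491.6, 32.6, 63.1]
force: [-0.1, -5.7, -5.8]
[491.55334967  32.59494543  63.1218474 ] 93.54741170499521 [-0.09083699 -5.73958846 -5.80508753] [-0.32257458 -0.02274671 -0.02463455] 18.5
221 [69, 67, 67, 67, 70, 67, 63, 73, 68, 67, 67, 65, 71, 87, 97, 100, 100, 79, 53, 56]
223 [66, 65, 66, 63, 67, 63, 66, 67, 65, 67, 70, 67, 70, 75, 89, 91, 83, 75, 53, 48]
225 [67, 67, 69, 68, 73, 62, 68, 68, 67, 66, 67, 70, 65, 71, 102, 100, 43, 41, 53, 56]
```

The insert stayed at the screw, and the pull is only about 6 N. Drawing out the rest.

```bash
python3 -m pendant '[[[0.03,0,0,0,0],[0.06,0,0,0,0],[0.09,0,0,0,0],[0.12,0,0,0,0],[0.15,0,0,0,0],[0.18,0,0,0,0],[0.21,0,0,0,0],[0.24,0,0,0,0]]]'|grep -E 'pos|^force|grip'
python3 -m pendant '[[[0.05,0,0,0,0],[0.1,0,0,0,0],[0.15,0,0,0,0],[0.2,0,0,0,0],[0.3,0,0,0,0],[0.4,0,0,0,0],[0.5,0,0,0,0],[0.6,0,0,0,0],[0.6,0,0,0,0]]]'|grep -E 'pos|^force|grip'
python3 look.py p8 | head -1
```

```text
eef_pos: [488.6, 81.5, 63.4]
force: [-0.6, 2.7, -3.6]
grip_width: 0.269
grip_force: 69.1
eef_pos: [480.8, 202.8, 63.3]
force: [0.8, -0.0, -1.9]
grip_width: 0.269
grip_force: 69.4
[480.78998203 202.80618678  63.31304937] 93.70886812905444 [ 0.75910926 -0.01165699 -1.85297279] [ 0.00331772 -0.0110633  -0.00239907] 20.25
```

View pics/p8.png

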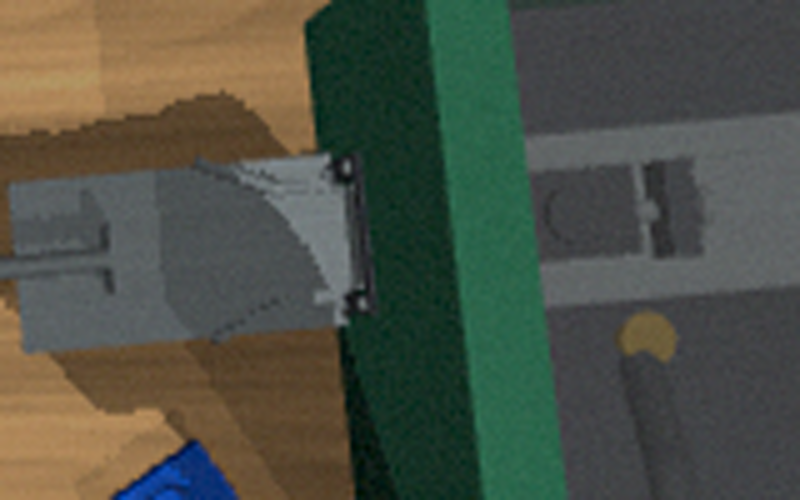

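The insert bears on the screw at (645,210), the flap lies in the port as before and the bar is out at (105,260). Lifting it back over the rest.

```bash
python3 -m pendant '[[[0,0,-0.1,0,0],[0,0,-0.2,0,0],[0,0,-0.27,0,0],[0,0,-0.27,0,0],[-0.05,0.15,-0.27,0,0],[-0.1,0.33,-0.27,0,0],[-0.16,0.51,-0.27,0,0],[-0.22,0.69,-0.27,0,0],[-0.262,0.842,-0.27,0,0],[-0.262,0.842,-0.27,0,0],[-0.262,0.842,-0.27,0,0],[-0.262,0.842,-0.27,0,0]]]'
python3 - <<'E'
from h import *
from m import pca
s,M=st(); print(s["eef_pos"],np.degrees(np.arctan2(M[1,0],M[0,0])))
for n in("top","scene"):
    im,d=ctrl.capture(n); P=cloud(n,d); x,y,z=P[...,0],P[...,1],P[...,2]
    p=P[(z>105)&(z<150)&(y>-50)&(y<70)&(x>630)&(x<690)]; hd=p[p[:,1]<-22]; sh=p[(p[:,1]>-15)&(p[:,1]<70)]
    print(n,hd.mean(0).round(1),hd.min(0).round(1),hd.max(0).round(1),pca(sh[:,:2]),np.polyfit(sh[:,1],sh[:,2],1))
    # flap check against the start
    a=np.load(n+".npz"); 
    m=(a["P"][...,2]>55)&(a["P"][...,2]<115)&(abs(a["P"][...,1]+116)<8)&(abs(a["P"][...,0]-497)<22)
    print("flap diff",m.sum(),np.abs(im.astype(int)-a["im"])[m].mean(), np.median((P-a["P"])[m],0))
E
```

```text
time_s: 21.5
eef_pos: [651.6, 159.0, 116.6]
ee_rot: [-0.001, 0.685, 0.729, -0.001]
force: [0.1, 0.7, -2.3]
grip_width: 0.269
grip_force: 70.0
[651.61523162 158.95065249 116.61852151] 93.57680931430964
top [658.4 -32.1 131.4] [641.9 -38.3 109.3] [677.2 -22.7 139.1] (array([655.7,  27.8]), np.float64(-86.72)) [2.46455029e-02 1.35865470e+02]
flap diff 38 24.62280701754386 [ 0.02560347 -0.17754297 -0.95488018]
scene [660.7 -32.9 127.3] [645.1 -40.  105.6] [681.7 -22.2 137.5] (array([660.4,  -0.8]), np.float64(-84.87)) [1.76973588e-02 1.35355810e+02]
flap diff 106 30.41194968553459 [ 0.06349604 -0.1039545  -0.27283642]
```

```bash
python3 -m pendant '[[[0.011,0.0035,0.05,0,0],[0.011,0.0035,0.1,0,0],[0.011,0.0035,0.15,0,0],[0.011,0.0035,0.2,0,0],[0.011,0.0035,0.24,0,0],[0.011,0.0035,0.265,0,0],[0.011,0.0035,0.275,0,0],[0.011,0.0035,0.28,0,0],[0.011,0.0035,0.285,0,0],[0.011,0.0035,0.285,0,0],[0.011,0.0035,0.285,0,0]]]'
```

```text
time_s: 22.7
eef_pos: [653.2, 161.0, 60.6]
ee_rot: [0.0, 0.685, 0.729, 0.0]
force: [-0.9, 0.3, -2.7]
grip_width: 0.274
grip_force: 70.0
```

```bash
python3 -m pendant '[[[0,-0.004,0.003,0,0],[0,-0.004,0.006,0,0],[0,-0.004,0.009,0,0],[0,-0.004,0.012,0,0],[0,-0.004,0.012,0,0]]]'
```

```text
time_s: 23.2
eef_pos: [652.4, 161.0, 58.6]
ee_rot: [0.0, 0.685, 0.729, 0.0]
force: [-3.7, 0.9, 4.9]
grip_width: 0.271
grip_force: 71.0
```

```bash
python3 -m pendant '[[[0,0,0,0,0.35],[0,0,0,0,0.5],[0,0,0,0,0.8],[0,0,0,0,1],[0,0,0,0,1],[0,0,0,0,1],[0,0,0,0,1],[0,0,0,0,1]]]'
python3 -m pendant '[[[0,0,-0.1,0,1],[0,0,-0.25,0,1],[0,0,-0.5,0,1],[0,0,-0.75,0,1],[0,0,-0.9,0,1],[0,0,-0.9,0,1],[0,0,-0.9,0,1]]]'|head -2
python3 -m pendant '[[[0.2,-0.2,0,0,1],[0.4,-0.4,0,0,1],[0.6,-0.6,0,0,1],[0.8,-0.9,0,0,1],[0.8,-0.9,0,0,1],[0.8,-0.9,0,0,1],[0.8,-0.9,0,0,1]]]'|head -2
python3 - <<'E'
from h import *
import m
im,d=ctrl.capture("top"); P=cloud("top",d); cv2.imwrite("pics/end.png",cv2.resize(im[130:260,180:440],None,fx=3,fy=3,interpolation=cv2.INTER_CUBIC))
try: m.run(P,im)
except Exception as e: print(e)
im,d=ctrl.capture("scene"); P=cloud("scene",d)
try: m.run(P,im)
except Exception as e: print(e)
E
```

```text
time_s: 24.0
eef_pos: [652.3, 161.0, 57.9]
ee_rot: [-0.0, 0.685, 0.729, -0.0]
force: [0.5, -0.0, -0.2]
grip_width: 1.004
grip_force: 0.0
time_s: 24.7
eef_pos: [652.2, 161.0, 237.7]
time_s: 25.4
eef_pos: [461.9, 309.7, 236.7]
grip (array([647.4, 179.3]), 95.0, 23.5, np.float32(-86.28)) (array([646.8, 178.8]), np.float64(-85.94)) 89.54332111762426
bar all y -35.41253819598869 269.05200590789434
head [659.87007007 -27.77221389  77.98778926] [642.96986135 -35.4125382   62.59913164] [677.83692386 -15.76877923  84.91311092]
shaft (array([655.6,  35.4]), np.float64(-86.26)) 80.64136575468669
shelf (array([491.5, -18. ]), 156.5, 93.9, np.float32(-88.14))
[[-85.0, 451.9, 538.8], [-75.0, 449.6, 539.0], [-65.0, 449.9, 538.9], [-55.0, 452.9, 537.2], [-45.0, 448.0, 534.2], [-35.0, 448.0, 535.1], [-25.0, 448.3, 535.0], [-15.0, 446.1, 535.5], [-5.0, 446.3, 535.5], [5.0, 446.6, 533.5], [15.0, 444.3, 533.6], [25.0, 444.6, 533.7], [35.0, 444.8, 531.7], [45.0, 442.5, 531.9], [55.0, 442.9, 532.0], [65.0, 506.1, 529.3]]
attempt to get argmax of an empty sequence
grip (array([650.8, 178. ]), 97.2, 24.4, np.float32(-87.17)) (array([649.6, 178. ]), np.float64(-86.48)) 87.82340242598912
bar all y -37.253529106139695 234.8911473496152
head [662.31972836 -29.06463772  75.49853649] [644.78353924 -37.25352911  60.32376804] [682.918957   -15.06250329  84.59153804]
shaft (array([658.6,  34.1]), np.float64(-86.04)) 78.91463176241953
shelf (array([495.8, -17.5]), 156.1, 97.4, np.float32(-88.7))
[[-85.0, 453.9, 544.1], [-75.0, 453.5, 542.8], [-65.0, 452.9, 542.0], [-55.0, 453.1, 535.6], [-45.0, 447.7, 539.0], [-35.0, 450.7, 545.0], [-25.0, 450.3, 540.1], [-15.0, 449.9, 539.0], [-5.0, 449.1, 538.2], [5.0, 448.1, 538.3], [15.0, 448.5, 538.1], [25.0, 447.6, 537.5], [35.0, 447.1, 536.3], [45.0, 446.2, 535.6], [55.0, 445.5, 534.7]]
attempt to get argmax of an empty sequence
```

View pics/end.png

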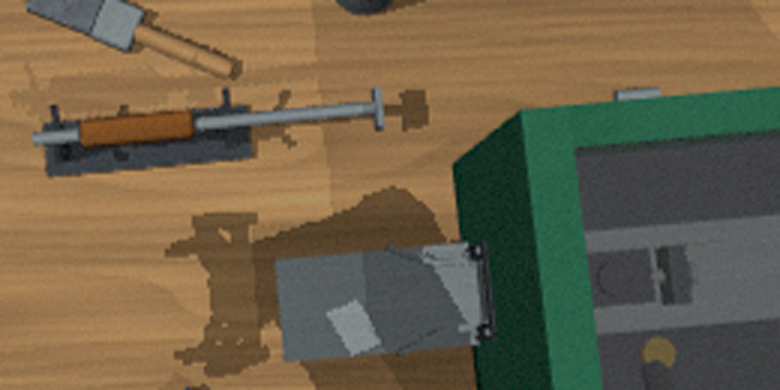

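The bar is back in both saddles (grip (137,128), head (378,108)), within about 1 mm of its start. The insert is against the screw at (655,275) and the flap is shut at (483,290). Handing in.

```bash
python3 -c "
from rig import ctrl
print(ctrl.finish_job())"
```

```text
the job is handed in; nothing more can be done
None
```

The job is handed in, with no verdict returned: I pressed the insert against the stop screw with about 13 N and drew the bar out. The last pictures show the insert at the screw, the flap shut and the bar back in both saddles within about 1 mm of where it started.

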